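# Wedge the rocking plinth firm

### The job

The wooden plinth with the cup on it rocks: the foot at its near right corner is too short. With the fingertips push the dark wedge along the table, thin end first, in under that foot until it is snug and the plinth stands level without rocking, then press firmly down on the plinth's top at that corner for a second to prove it (if it still rocks, push farther and press again), and let go. Do not lift the wedge or the plinth, shove the plinth away, upset the cup or disturb other things.

Things in the scene. Friction and masses are not known exactly. Their poses are not given: they have to be found in the camera images.
- plinth: Light wooden plinth, 180 x 180 x 72 mm, 0.8 kg, loose. Origin: on the table under its centre; z up, x to its far side, y to its left. Underside 32 mm up, on four feet (30 mm square blocks) centred at x, y +-68 mm. It stands level on 14 mm pads under three; the near right foot ends 6 to 12 mm above the table (unknown). Its weight leans to the far left corner; 2 to 5 N on the near right corner rocks it.
- plinth_corner (a point): Where to press: the plinth's flat top above the short foot, at x -70, y -70, z 72 mm of the plinth. It sinks under the press until the short foot meets what lies below it.
- plinth_foot (a point): Point on the table plane straight below the centre of the short foot (x -68, y -68, z 0 mm of the plinth).
- wedge: Dark wooden wedge, 140 mm long, 48 mm wide, 0.1 kg, lying loose and flat at the plinth's right side. Origin: on the table under its middle. x points to the thin end (3 mm thick, at x +70 mm), which faces the plinth; the thick end (x -70 mm) is 24 mm high with an upright flat face. The top slopes evenly, 1.5 mm per 10 mm. It enters squarely along the plinth's +y direction.
- wedge_tip (a point): Middle of the wedge's thin end.
- wedge_butt (a point): Middle of the upright face of the wedge's thick end, 12 mm above the table: push here. The wedge slides with about 1 N; when it meets the short foot the push rises to several N within some mm. Pushing on lifts that corner out of level or shoves the plinth. Friction holds the wedge where it is left.
- cup: Bisque-fired cup, 67 mm wide, 61 mm high, standing loose on the plinth's top towards its far left corner. Origin: centre of its underside, z up.
- timer: Bystander: green and cream kitchen timer, 63 mm wide, 43 mm high. Origin under its centre.
- jar: Bystander: glaze jar with a black lid, 51 mm wide, 60 mm high. Origin under its centre.
- dolphin: Bystander: flat blue clay dolphin, 81 x 47 x 8 mm. Origin under its centre.
There are look-alikes about, which are no part of the job. What is shaped like the cup but yellow is not meant.

How it is judged:
On the way, in this order (a step that is already met when the one before it is completed fails the run):
1. the wedge's thin end is under the short foot (y of wedge_tip in the frame of plinth above -0.071 m and x of wedge_tip in the frame of plinth between -0.093 and -0.043 m and angle between the x axis of wedge and the y axis of plinth, either way round below 0.4 rad), for 0.1 s.
2. the plinth is pressed down at that corner with the fingertips (more than 4 N, of which more than 3 N go into the wedge) and stays level, within 0.018 rad (all of step 1 and angle between plinth's own z axis and vertical below 0.018 rad and contact force between the fingers and plinth above 4 N and contact force between plinth and wedge above 3 N), for 0.3 s.
At the end, for the whole second after the job is handed in: The wedge lies flat under the short foot (thin end at least 12 mm past the foot's near edge, within 25 mm of the foot's middle sideways, pointing within 0.4 rad of the plinth's y axis), the plinth stands level within 0.018 rad with the cup upright on it, and all is at rest (all of step 1 and angle between plinth's own z axis and vertical below 0.018 rad and linear speed of each of plinth, wedge below 0.01 m/s and height (world z) of wedge below 0.006 m and z of cup in the frame of plinth above 0.062 m and angle between cup's own z axis and vertical below 0.1 rad); the robot touches nothing.
It fails at once if the wedge is lifted from the table (height (world z) of wedge above 0.015 m).
It fails at once if the plinth is lifted (height (world z) of plinth above 0.02 m).
It fails at once if the plinth is shoved more than 40 mm from its place (distance of plinth from where it was at the start of the episode above 0.04 m).
It fails at once if the cup is upset (angle between cup's own z axis and vertical above 0.4 rad or z of cup in the frame of plinth below 0.05 m).
It fails at once if a bystander is moved (distance of any of timer, jar, dolphin from where it was at the start of the episode above 0.02 m).
It also fails if it takes over 48 s, if anything falls off the work surface, if the arm or the gripper's body presses on something with over 40 N, if the wrist force passes 120 N, or if a joint passes its speed limit or range.

### The arm

A 7-joint arm with a two-finger parallel gripper is mounted at the origin on a cart in front of the work surface, level with it; the furniture and walls round the work are solid. World frame = base frame: x ahead of the robot, y to its left, z up, the work surface at z = 0. Lengths are in m, angles in rad, forces in N, time in s.
With the tool pointing down it reaches from about 0.4 to 0.85 m from the base axis. Payload 10.4 kg.
Tool frame: the origin (TCP) lies on the front face of the gripper's body, between the roots of the fingers; the fingertips stand 70 mm ahead of it and the grasp point (between the pads) lies 51 mm ahead of it (grasp_offset is the distance from the TCP to the grasp point, in m); z points along the fingers, y is the direction in which the jaws open and shut (so a half turn about z gives the same grasp; the last joint's range is limited). The gripper opens to 87 mm and grips with 3 to 60 N. Pads are 19 mm wide; open, the fingers measure 117 mm over their backs; the gripper's body (75 mm by 190 mm) begins 51 mm behind the grasp point.
Start: joints at [1.149, 0.332, -0.065, 1.46, 0.022, 1.35, -0.088], TCP at [0.243, -0.576, 0.292] pointing down, gripper open.
Joint ranges: [-2.6, 2.6], [-0.5, 2.12], [-1.47, 1.34], [0.16, 2.42], [-1.27, 4.41], [0.06, 2.06], [-2.6, 2.6]. Speed limits (rad/s): [2.22, 2.22, 2.79, 2.79, 3.14, 3.14, 3.14].

### API

Orientations are given as a unit quaternion [x, y, z, w].
In Python, from bench import * gives the robot as it stands. The module is installed in compiled form; this text tells all that it offers.
- The arm moves only by the tool arm_command, never from a script. Its argument "commands" is a list of rows, each a list of 3 entries, a list of its own where there are three numbers: the opening in per cent of the stroke, from 0 (shut) to 100 (fully open), then the shift along the tool's x, y, z in m, then the turn, a rotation vector about the tool's x, y, z in rad. A call has exactly 10 rows; each row is the pose to reach, as a shift and turn from the pose commanded when the call began, along the tool's axes at that moment; what a row does not reach only later rows make up. A row lasts 1/12 s, in which the tool goes at most 41.7 mm and 7.16 degrees, less where a joint would pass 70% of its speed; a pose out of reach is approached as far as the arm can. A call with a gripper value outside its range is refused whole. The fingers move at their own pace and stop on an object; "squeeze" is the grip in N (left out, the last holds). Time passes only in rows, so rows that repeat a pose let the fingers close, or fill a call up. It gives the time, the measured TCP pose, the force and the opening at its end, in the units of the state.
- read_state(): the state, without advancing time (a new reading comes with each control period).
- camera(name): name is "scene" or "top" or "wrist"; returns a dict with "pixels" (420x560x3 uint8, red, green, blue), "fx", "fy", "cx", "cy" (pixels), "rvec" (rotation vector, rad) and "tvec" (3), from world to camera coordinates, as OpenCV has them; the wrist camera has in their place "mount" (4x4, takes a point from camera to tool coordinates, whose origin is the TCP and whose axes are the flange's). Camera axes: x right, y down, z forward; pixel columns grow to the right and rows downward; lengths in m; the calibration is good to about 2 mm. The wrist camera is an equidistant fisheye: a pixel r from the principal point sees the ray r / f radians off the axis. A picture is of the moment at which its call begins: read the wrist's pose just before it. There is no depth.
- close_job(): hands the job in, once; it reports no verdict.
The state is a dict: "time": time; "joint_positions": joint angles; "joint_vel": joint speeds; "joint_torque": joint torques, N m; "ee_pos": TCP position; "eef_rot": TCP orientation; "ft_force": force on the tool from outside, world axes, zero at the start; "torque": the same for the moment, N m; "width": finger opening in m.
Only numpy, scipy, OpenCV 4.12 (cv2) and the standard library are available. Lean on these libraries where they do the work, as an engineer would, in place of code of your own. Each camera call takes 0.05 s, during which the arm holds its last target.

## Working session

There is one attempt and no reset: what is moved stays moved. The work goes in short steps, Python scripts to look and compute and a tool call to move; the robot and the scene stay as the last step left them, time stands still between calls to the robot, and variables do not carry over. Pictures are saved under pics/ and viewed, and the job is handed in when it is done.

Besides the shell and the picture viewer there is one more tool, called as name([rows], argument=value, ...), one row to a line, values as JSON. arm_command: Moves the arm, as the interface text tells. Its arguments: {"type":"object","properties":{"commands":{"type":"array","items":{"type":"array"}},"squeeze":{"type":"number"}},"required":["commands"]}

```bash
mkdir -p pics; python3 - <<'E'
from bench import *
import cv2
s=read_state(); print({k:s[k] for k in ("time","ee_pos","eef_rot","ft_force","width")})
for n in("scene","top"):
    c=camera(n); cv2.imwrite(f"pics/{n}0.png",c["pixels"][:,:,::-1].copy())
    print(n,c["fx"],c["fy"],c["cx"],c["cy"],c["rvec"],c["tvec"])
E
```

```text
{'time': 0.0, 'ee_pos': array([ 0.2425813 , -0.57568624,  0.29142425]), 'eef_rot': array([ 9.80184067e-01,  1.98087474e-01, -1.77868481e-04, -7.18828906e-04]), 'ft_force': array([-0.25315628,  0.43460959, -0.04557049]), 'width': 0.08713351986554325}
scene 385.0478330449272 385.0478330449272 278.883075520782 220.21195683435744 [ 0.61690696 -2.71323665  1.05746385] [0.50025191 0.19092152 0.94119055]
top 518.397324529683 518.397324529683 279.1295148320545 207.56028069882117 [ 2.18874342 -2.17656791  0.07066046] [0.05117298 0.5529469  1.33226994]
```

View pics/scene0.png

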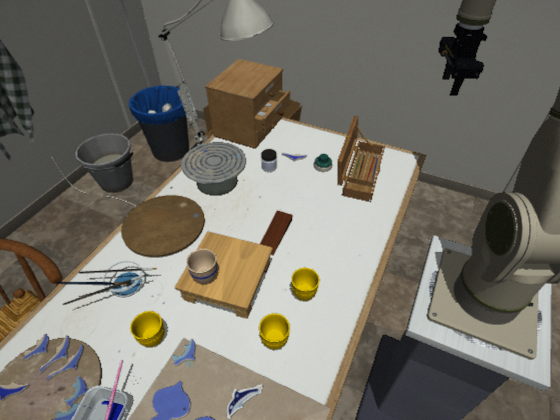

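View pics/top0.png

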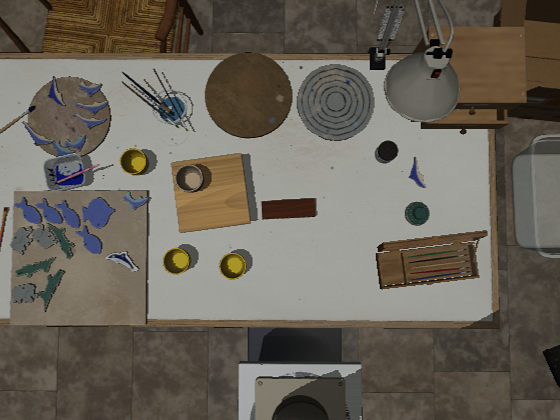

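The scene shows the plinth and cup near pixel (225,270), with the wedge at (278,230). In the top view the plinth is at (212,192) and the wedge at (289,208), on its right side. Next I measure the contours.

```bash
cat > h.py <<'E'
from bench import *
import cv2, numpy as np
def pose(c): 
    R=cv2.Rodrigues(np.array(c["rvec"]))[0]; return R,np.array(c["tvec"])
def cast(c,uv,z):
    R,t=pose(c); uv=np.atleast_2d(uv)
    d=np.c_[(uv[:,0]-c["cx"])/c["fx"],(uv[:,1]-c["cy"])/c["fy"],np.ones(len(uv))]@R
    o=-R.T@t
    return o+d*((z-o[2])/d[:,2])[:,None]
def proj(c,P):
    R,t=pose(c); q=np.atleast_2d(P)@R.T+t
    return np.c_[q[:,0]/q[:,2]*c["fx"]+c["cx"],q[:,1]/q[:,2]*c["fy"]+c["cy"]]
E
python3 - <<'E'
from h import *
c=camera("top"); im=c["pixels"].astype(int)
hsv=cv2.cvtColor(c["pixels"],cv2.COLOR_RGB2HSV)
print("cam",-pose(c)[0].T@pose(c)[1])
print("plinth px",im[215,215],"wedge",im[208,290])
cr=c["pixels"][140:260,160:330,::-1]; cv2.imwrite("pics/crop0.png",cv2.resize(cr,None,fx=4.5,fy=4.5,interpolation=cv2.INTER_CUBIC))
def big(m,x0,x1,y0,y1):
    k=np.zeros_like(m);k[y0:y1,x0:x1]=m[y0:y1,x0:x1]
    cs=cv2.findContours(k,cv2.RETR_EXTERNAL,cv2.CHAIN_APPROX_NONE)[0]; return max(cs,key=cv2.contourArea)
mw=((im.sum(2)<260)&(im[...,0]>im[...,2]+15)).astype(np.uint8)
w=big(mw,255,330,185,235); r=cv2.minAreaRect(w); print(r); b=cv2.boxPoints(r); print(b); print(cast(c,b,0.012))
mp=((hsv[...,1]>70)&(im.sum(2)>260)).astype(np.uint8)
p=big(mp,165,256,145,240); r=cv2.minAreaRect(p); print(r); b=cv2.boxPoints(r); print(b); print(cast(c,b,0.072))
E
```

```text
cam [0.45735034 0.0460901  1.36821728]
plinth px [146 115  72] wedge [55 30 17]
((288.06817626953125, 208.37469482421875), (18.783714294433594, 53.20540237426758), 86.53176879882812)
[[260.946   200.60938]
 [314.054   197.39072]
 [315.19034 216.14001]
 [262.08237 219.35867]]
[[ 0.57123458  0.10215433  0.012     ]
 [ 0.58045312 -0.03723262  0.012     ]
 [ 0.53117959 -0.04025788  0.012     ]
 [ 0.52197777  0.098771    0.012     ]]
((209.68997192382812, 192.32998657226562), (70.71067810058594, 71.41779327392578), 81.8698959350586)
[[169.33997 162.37999]
 [240.03998 152.27998]
 [250.03998 222.27998]
 [179.33997 232.37999]]
[[0.66184015 0.33185287 0.072     ]
 [0.68845431 0.15352213 0.072     ]
 [0.51163581 0.12652264 0.072     ]
 [0.48538485 0.30315162 0.072     ]]
```

View pics/crop0.png

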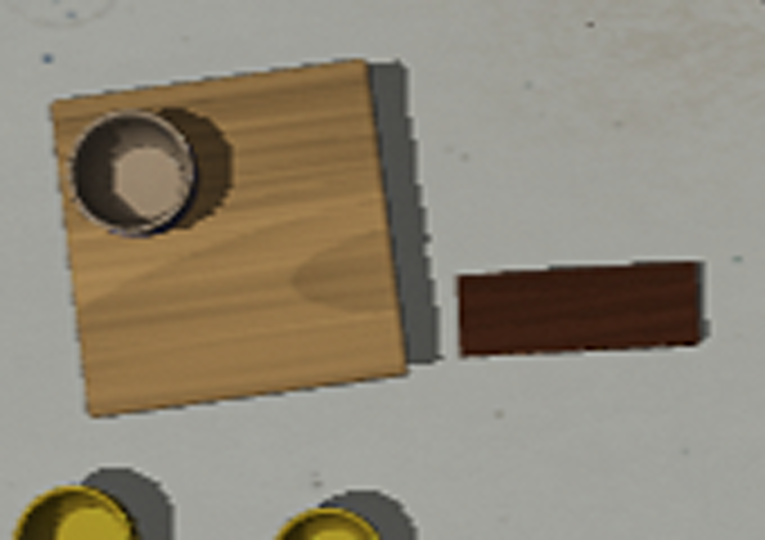

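```bash
cat >> h.py <<'E'
from scipy.spatial.transform import Rotation as Ro
def goto(p,ang,s=None):
    """p TCP world; ang: world angle of tool y axis; tool down. prints shift/turn in tool axes"""
    s=s or read_state(); R0=Ro.from_quat(s["eef_rot"])
    y=np.array([np.cos(ang),np.sin(ang),0]); z=np.array([0,0,-1.]); x=np.cross(y,z)
    R1=Ro.from_matrix(np.c_[x,y,z])
    print("shift",np.round(R0.inv().apply(np.array(p)-s["ee_pos"]),4),"turn",np.round((R0.inv()*R1).as_rotvec(),4))
E
python3 - <<'E'
from h import *
goto([.5585,-.078,.29],.066)
E
```

```text
shift [ 0.4844 -0.3361  0.002 ] turn [-1.0000e-03 -6.0000e-04 -1.2381e+00]
```

arm_command([
  [17, [0.03, -0.02, 0], [0, 0, -0.07]],
  [17, [0.06, -0.04, 0], [0, 0, -0.14]],
  [17, [0.09, -0.06, 0], [0, 0, -0.21]],
  [17, [0.12, -0.08, 0], [0, 0, -0.28]],
  [17, [0.15, -0.1, 0], [0, 0, -0.35]],
  [17, [0.18, -0.12, 0], [0, 0, -0.42]],
  [17, [0.21, -0.14, 0], [0, 0, -0.49]],
  [17, [0.24, -0.16, 0], [0, 0, -0.56]],
  [17, [0.27, -0.18, 0], [0, 0, -0.63]],
  [17, [0.29, -0.2, 0], [0, 0, -0.7]],
], squeeze=10)

```text
time: 0.98
ee_pos: [0.434, -0.2763, 0.2922]
eef_rot: [0.851, 0.525, 0.0, -0.0]
ft_force: [1.3, -0.4, -0.7]
width: 0.0284
```

```bash
python3 - <<'E'
from h import *
s=read_state();print(s["time"],s["ee_pos"],s["width"])
goto([.5585,-.078,.20],.066)
E
```

```text
0.9833 [ 0.43395225 -0.27631322  0.29216567] 0.028376839092172142
shift [0.2331 0.0221 0.0923] turn [ 4.000e-04 -5.000e-04 -5.324e-01]
```

arm_command([
  [17, [0.03, 0.003, 0.01], [0, 0, -0.07]],
  [17, [0.06, 0.006, 0.02], [0, 0, -0.14]],
  [17, [0.09, 0.009, 0.03], [0, 0, -0.21]],
  [17, [0.12, 0.012, 0.04], [0, 0, -0.28]],
  [17, [0.15, 0.015, 0.05], [0, 0, -0.35]],
  [17, [0.18, 0.018, 0.06], [0, 0, -0.42]],
  [17, [0.21, 0.02, 0.07], [0, 0, -0.48]],
  [17, [0.233, 0.022, 0.092], [0, 0, -0.532]],
  [17, [0.233, 0.022, 0.092], [0, 0, -0.532]],
  [17, [0.233, 0.022, 0.092], [0, 0, -0.532]],
])

```text
time: 1.82
ee_pos: [0.5575, -0.0801, 0.1989]
eef_rot: [0.685, 0.729, -0.0, -0.001]
ft_force: [-1.3, -0.4, 0.1]
width: 0.015
```

```bash
python3 - <<'E'
from h import *
s=read_state();print(s["time"],s["ee_pos"],s["width"],s["ft_force"])
c=camera("top"); cv2.imwrite("pics/t1.png",cv2.resize(c["pixels"][140:280,150:350,::-1],None,fx=3.5,fy=3.5))
c=camera("wrist"); cv2.imwrite("pics/w1.png",c["pixels"][:,:,::-1].copy())
goto([.5585,-.078,.077],.066)
E
```

```text
1.8167 [ 0.55746044 -0.08011835  0.19887274] 0.015044539431459114 [-1.28848182 -0.40841406  0.10651154]
shift [0.0045 0.0011 0.1235] turn [-0.0002  0.0005 -0.0076]
```

View pics/t1.png

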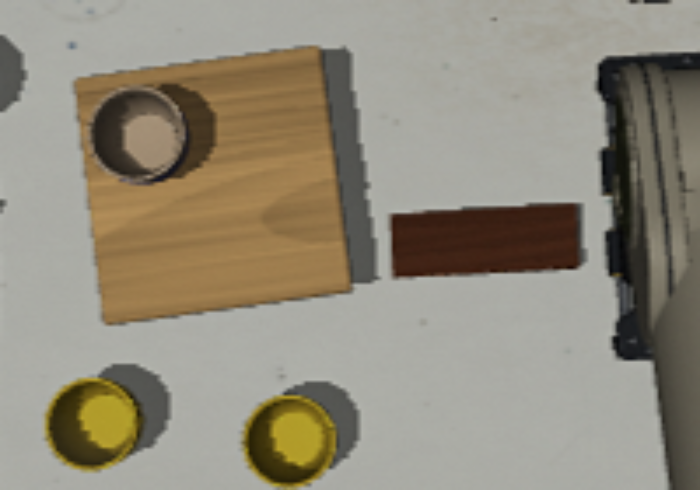

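View pics/w1.png

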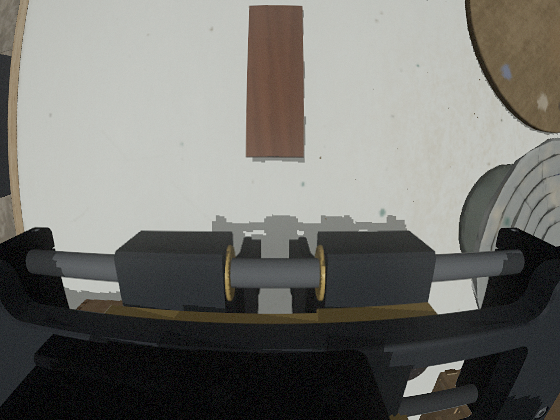

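The wrist view shows the wedge's butt at (275,157), squarely ahead of the two fingers at columns 250 and 298. The top view shows the gripper clear of the butt, so I lower it.

arm_command([
  [17, [0, 0, 0.015], [0, 0, 0]],
  [17, [0, 0, 0.035], [0, 0, 0]],
  [17, [0, 0, 0.055], [0, 0, 0]],
  [17, [0, 0, 0.075], [0, 0, 0]],
  [17, [0, 0, 0.09], [0, 0, 0]],
  [17, [0, 0, 0.105], [0, 0, 0]],
  [17, [0, 0, 0.115], [0, 0, 0]],
  [17, [0.001, 0, 0.12], [0, 0, 0]],
  [17, [0.002, 0, 0.122], [0, 0, 0]],
  [17, [0.002, 0, 0.122], [0, 0, 0]],
])

```text
time: 2.75
ee_pos: [0.5579, -0.0797, 0.0787]
eef_rot: [0.686, 0.728, 0.0, 0.0]
ft_force: [-0.7, -0.2, 0.9]
width: 0.0145
```

```bash
python3 - <<'E'
from h import *
s=read_state();print(s["time"],s["ee_pos"],s["width"],s["ft_force"])
c=camera("scene"); cv2.imwrite("pics/s2.png",cv2.resize(c["pixels"][150:350,160:360,::-1],None,fx=3,fy=3))
goto([.5568,-.049,.077],.066)
E
```

```text
2.75 [ 0.55788547 -0.07966725  0.07867901] 0.01453629467109454 [-0.73143616 -0.15575601  0.92276756]
shift [0.0307 0.0005 0.002 ] turn [ 0.001   0.0003 -0.0062]
```

View pics/s2.png

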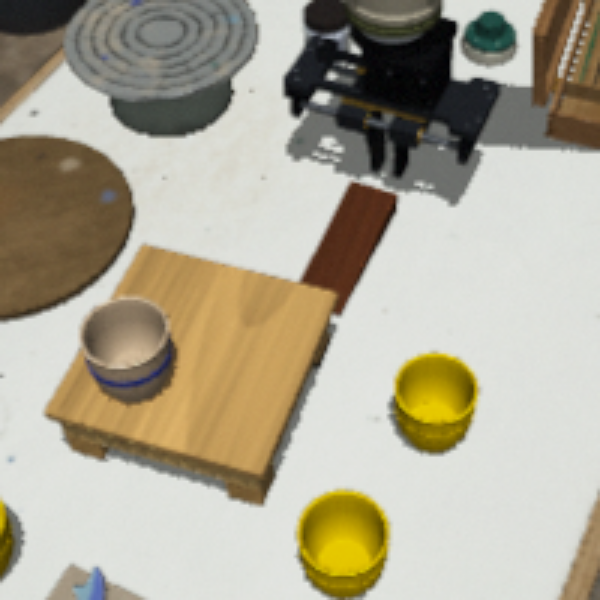

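arm_command([
  [17, [0.006, 0, 0], [0, 0, 0]],
  [17, [0.012, 0, 0.001], [0, 0, 0]],
  [17, [0.018, 0, 0.001], [0, 0, 0]],
  [17, [0.024, 0, 0.001], [0, 0, 0]],
  [17, [0.028, 0, 0.001], [0, 0, 0]],
  [17, [0.031, 0, 0.001], [0, 0, 0]],
  [17, [0.033, 0, 0.001], [0, 0, 0]],
  [17, [0.035, 0, 0.001], [0, 0, 0]],
  [17, [0.037, 0, 0.001], [0, 0, 0]],
  [17, [0.039, 0, 0.001], [0, 0, 0]],
])

```text
time: 3.63
ee_pos: [0.5555, -0.0409, 0.0774]
eef_rot: [0.686, 0.728, -0.0, 0.0]
ft_force: [-0.0, -1.8, 0.7]
width: 0.0147
```

```bash
python3 - <<'E'
from h import *
s=read_state();print(s["time"],s["ee_pos"],s["width"],s["ft_force"])
c=camera("scene"); cv2.imwrite("pics/s3.png",cv2.resize(c["pixels"][150:350,160:360,::-1],None,fx=3,fy=3))
E
```

```text
3.6333 [ 0.55550458 -0.0409437   0.07737989] 0.014701574086795987 [-0.02979387 -1.79308961  0.71976313]
```

View pics/s3.png

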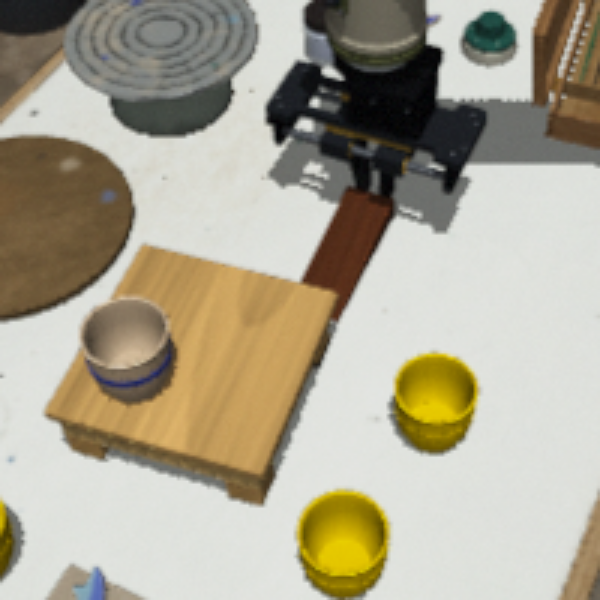

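arm_command([
  [17, [0.003, 0, 0], [0, 0, -0.01]],
  [17, [0.006, -0.001, 0], [0, 0, -0.02]],
  [17, [0.009, -0.001, 0], [0, 0, -0.03]],
  [17, [0.012, -0.001, 0], [0, 0, -0.04]],
  [17, [0.015, -0.001, 0], [0, 0, -0.05]],
  [17, [0.018, -0.002, 0], [0, 0, -0.06]],
  [17, [0.021, -0.002, 0], [0, 0, -0.07]],
  [17, [0.024, -0.002, 0], [0, 0, -0.08]],
  [17, [0.026, -0.002, 0], [0, 0, -0.085]],
  [17, [0.027, -0.002, 0], [0, 0, -0.085]],
])

```text
time: 4.52
ee_pos: [0.5517, -0.0133, 0.0772]
eef_rot: [0.654, 0.757, 0.0, -0.0]
ft_force: [0.3, -0.5, 0.2]
width: 0.0151
```

```bash
cat >> h.py <<'E'
def wedge(c):
    im=c["pixels"].astype(int)
    m=((im.sum(2)<260)&(im[...,0]>im[...,2]+15)).astype(np.uint8)
    cs=cv2.findContours(m[150:260,230:350].copy(),cv2.RETR_EXTERNAL,cv2.CHAIN_APPROX_NONE,offset=(230,150))[0]
    k=max(cs,key=cv2.contourArea); r=cv2.minAreaRect(k); b=cv2.boxPoints(r)
    return cv2.contourArea(k),b
E
python3 - <<'E'
from h import *
s=read_state();print(s["time"],s["ee_pos"],s["width"],s["ft_force"])
c=camera("scene"); cv2.imwrite("pics/s4.png",cv2.resize(c["pixels"][150:350,160:360,::-1],None,fx=3,fy=3))
c=camera("top"); cv2.imwrite("pics/t4.png",cv2.resize(c["pixels"][140:280,150:350,::-1],None,fx=3.5,fy=3.5))
a,b=wedge(c); print(a,cast(c,b,.01))
E
```

```text
4.5167 [ 0.55167562 -0.01328631  0.07722548] 0.015107740981583023 [ 0.26362268 -0.48507158  0.2247624 ]
711.5 [[0.55667105 0.14648078 0.01      ]
 [0.57196728 0.01906773 0.01      ]
 [0.52317033 0.01331482 0.01      ]
 [0.50792411 0.14040434 0.01      ]]
```

View pics/s4.png

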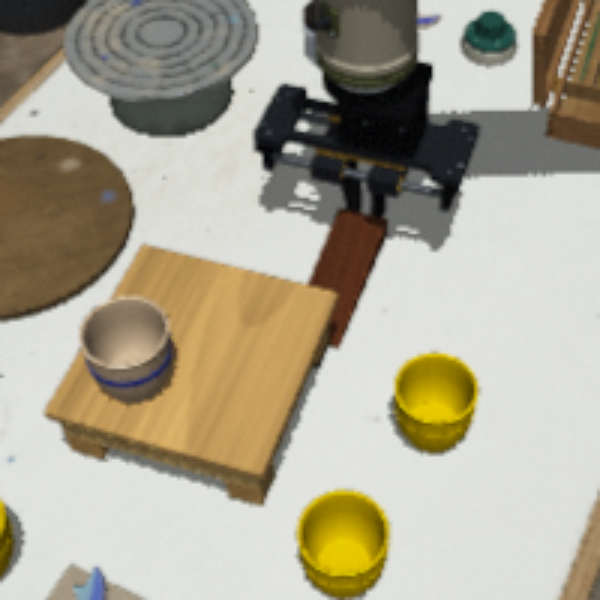

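View pics/t4.png

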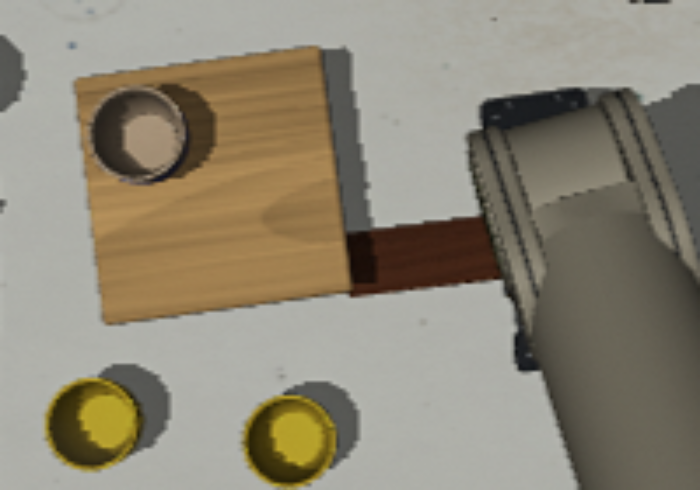

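The wedge is aligned: its axis is at plinth x of about -66 mm and its tip is at the foot's edge. From here I push straight along tool x and watch the force.

arm_command([
  [17, [0.002, 0, 0], [0, 0, 0]],
  [17, [0.004, 0, 0], [0, 0, 0]],
  [17, [0.006, 0, 0], [0, 0, 0]],
  [17, [0.008, 0, 0], [0, 0, 0]],
  [17, [0.01, 0, 0], [0, 0, 0]],
  [17, [0.012, 0, 0], [0, 0, 0]],
  [17, [0.014, 0, 0], [0, 0, 0]],
  [17, [0.016, 0, 0], [0, 0, 0]],
  [17, [0.018, 0, 0], [0, 0, 0]],
  [17, [0.02, 0, 0], [0, 0, 0]],
])

```text
time: 5.45
ee_pos: [0.5488, 0.0062, 0.0773]
eef_rot: [0.654, 0.756, -0.0, 0.0]
ft_force: [0.8, -0.2, 0.4]
width: 0.0148
```

arm_command([
  [17, [0.001, 0, 0], [0, 0, 0]],
  [17, [0.002, 0, 0], [0, 0, 0]],
  [17, [0.003, 0, 0], [0, 0, 0]],
  [17, [0.004, 0, 0], [0, 0, 0]],
  [17, [0.005, 0, 0], [0, 0, 0]],
  [17, [0.006, 0, 0], [0, 0, 0]],
  [17, [0.007, 0, 0], [0, 0, 0]],
  [17, [0.008, 0, 0], [0, 0, 0]],
  [17, [0.009, 0, 0], [0, 0, 0]],
  [17, [0.01, 0, 0], [0, 0, 0]],
])

```text
time: 6.28
ee_pos: [0.5474, 0.016, 0.0773]
eef_rot: [0.654, 0.756, 0.0, 0.0]
ft_force: [-0.2, -0.5, 0.7]
width: 0.015
```

arm_command([
  [17, [0.001, 0, 0], [0, 0, 0]],
  [17, [0.002, 0, 0], [0, 0, 0]],
  [17, [0.003, 0, 0], [0, 0, 0]],
  [17, [0.004, 0, 0], [0, 0, 0]],
  [17, [0.005, 0, 0], [0, 0, 0]],
  [17, [0.006, 0, 0], [0, 0, 0]],
  [17, [0.007, 0, 0], [0, 0, 0]],
  [17, [0.008, 0, 0], [0, 0, 0]],
  [17, [0.009, 0, 0], [0, 0, 0]],
  [17, [0.01, 0, 0], [0, 0, 0]],
])

```text
time: 7.12
ee_pos: [0.5461, 0.0253, 0.0773]
eef_rot: [0.654, 0.756, -0.0, 0.0]
ft_force: [0.0, -4.1, 0.9]
width: 0.015
```

```bash
python3 - <<'E'
from h import *
s=read_state();print(s["time"],s["ee_pos"],s["width"],s["ft_force"])
c=camera("scene"); cv2.imwrite("pics/s5.png",cv2.resize(c["pixels"][180:320,170:310,::-1],None,fx=4.2,fy=4.2,interpolation=cv2.INTER_CUBIC))
c=camera("top"); cv2.imwrite("pics/t5.png",cv2.resize(c["pixels"][140:280,150:350,::-1],None,fx=3.5,fy=3.5))
a,b=wedge(c); print(a,cast(c,b,.01))
E
```

```text
7.1167 [0.54605273 0.02530031 0.07726021] 0.014966729547564422 [ 0.02058074 -4.13997265  0.86217755]
409.0 [[0.5457776  0.18687436 0.01      ]
 [0.56450614 0.07258633 0.01      ]
 [0.51620276 0.06465087 0.01      ]
 [0.49754393 0.17865305 0.01      ]]
```

View pics/s5.png

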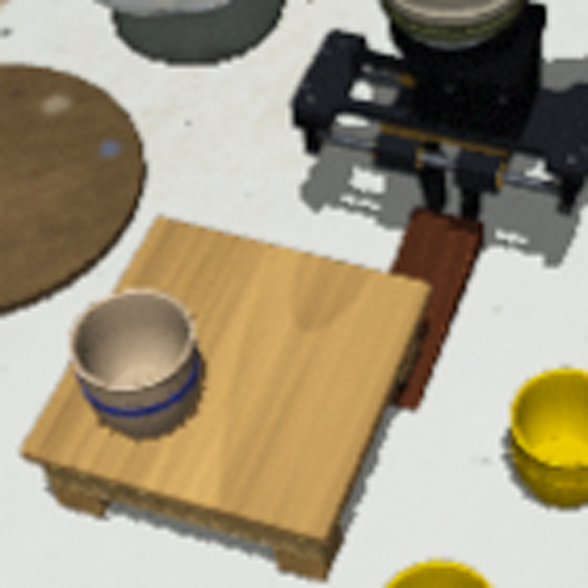

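View pics/t5.png

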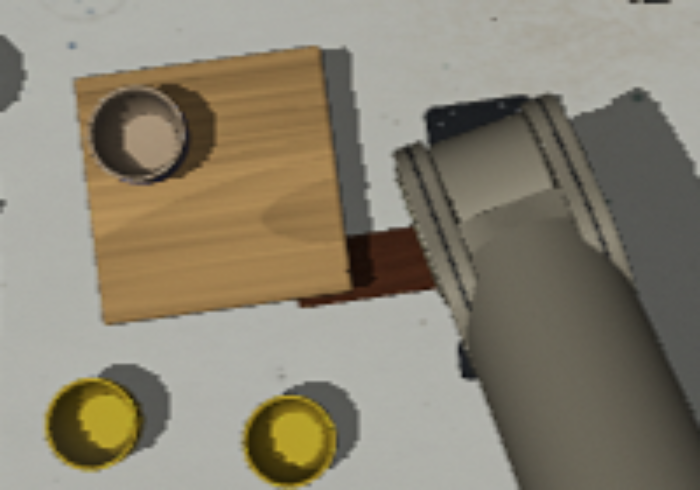

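Contact has begun, with 4.1 N of push. The tip shows past the near edge at top-crop pixel (300,305), about 37 mm beyond the foot's edge. I'll push 2 mm more.

arm_command([
  [17, [0.0005, 0, 0], [0, 0, 0]],
  [17, [0.001, 0, 0], [0, 0, 0]],
  [17, [0.0015, 0, 0], [0, 0, 0]],
  [17, [0.002, 0, 0], [0, 0, 0]],
  [17, [0.002, 0, 0], [0, 0, 0]],
  [17, [0.002, 0, 0], [0, 0, 0]],
  [17, [0.002, 0, 0], [0, 0, 0]],
  [17, [0.002, 0, 0], [0, 0, 0]],
  [17, [0.002, 0, 0], [0, 0, 0]],
  [17, [0.002, 0, 0], [0, 0, 0]],
])

```text
time: 8.05
ee_pos: [0.5457, 0.027, 0.0773]
eef_rot: [0.654, 0.756, -0.0, 0.0]
ft_force: [0.3, -5.6, 0.5]
width: 0.0146
```

Push is now 5.6 N, so it is snug. I back off, rise, and move over the corner with the jaws shut.

arm_command([
  [17, [-0.008, 0, 0], [0, 0, 0]],
  [17, [-0.02, 0, 0], [0, 0, 0]],
  [17, [-0.03, 0, -0.005], [0, 0, 0]],
  [17, [-0.035, 0, -0.025], [0, 0, 0]],
  [10, [-0.035, 0, -0.05], [0, 0, 0]],
  [5, [-0.035, 0, -0.075], [0, 0, 0]],
  [0, [-0.035, 0, -0.1], [0, 0, 0]],
  [0, [-0.035, 0, -0.115], [0, 0, 0]],
  [0, [-0.035, 0, -0.115], [0, 0, 0]],
  [0, [-0.035, 0, -0.115], [0, 0, 0]],
])

```text
time: 8.88
ee_pos: [0.5512, -0.0077, 0.1931]
eef_rot: [0.654, 0.756, 0.0, 0.001]
ft_force: [0.1, -0.8, -0.1]
width: 0.0003
```

```bash
python3 - <<'E'
from h import *
s=read_state();print(s["time"],s["ee_pos"],s["width"],s["ft_force"])
c=camera("scene"); cv2.imwrite("pics/s6.png",cv2.resize(c["pixels"][180:320,170:310,::-1],None,fx=4.2,fy=4.2,interpolation=cv2.INTER_CUBIC))
c=camera("top"); cv2.imwrite("pics/t6.png",cv2.resize(c["pixels"][140:280,150:350,::-1],None,fx=3.5,fy=3.5))
im=c["pixels"].astype(int);hsv=cv2.cvtColor(c["pixels"],cv2.COLOR_RGB2HSV)
a,b=wedge(c); print(a,cast(c,b,.015))
m=((hsv[...,1]>70)&(im.sum(2)>260)).astype(np.uint8); k=np.zeros_like(m); k[145:240,165:256]=m[145:240,165:256]
p=max(cv2.findContours(k,cv2.RETR_EXTERNAL,cv2.CHAIN_APPROX_NONE)[0],key=cv2.contourArea); b=cv2.boxPoints(cv2.minAreaRect(p)); q=cast(c,b,.072);print(q,q.mean(0))
goto([.5279,.1493,.165],.147)
E
```

```text
8.8833 [ 0.55118628 -0.0077091   0.19310146] 0.0003414796730633317 [ 0.10536764 -0.84061637 -0.13283545]
666.0 [[0.54730269 0.18343734 0.015     ]
 [0.56854716 0.04062381 0.015     ]
 [0.51978511 0.03342868 0.015     ]
 [0.49861783 0.17587958 0.015     ]]
[[0.66292871 0.33120019 0.072     ]
 [0.68701585 0.15308711 0.072     ]
 [0.50950765 0.12841846 0.072     ]
 [0.48573674 0.30482211 0.072     ]] [0.58629724 0.22938197 0.072     ]
shift [0.1584 0.0004 0.0265] turn [-0.0012 -0.0002 -0.0025]
```

View pics/s6.png

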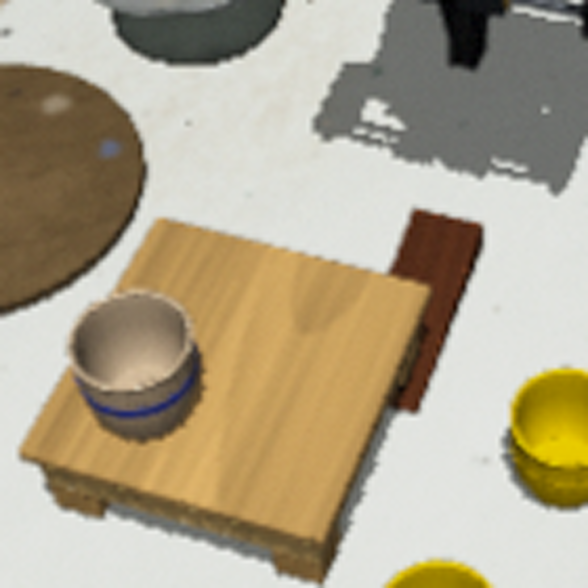

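View pics/t6.png

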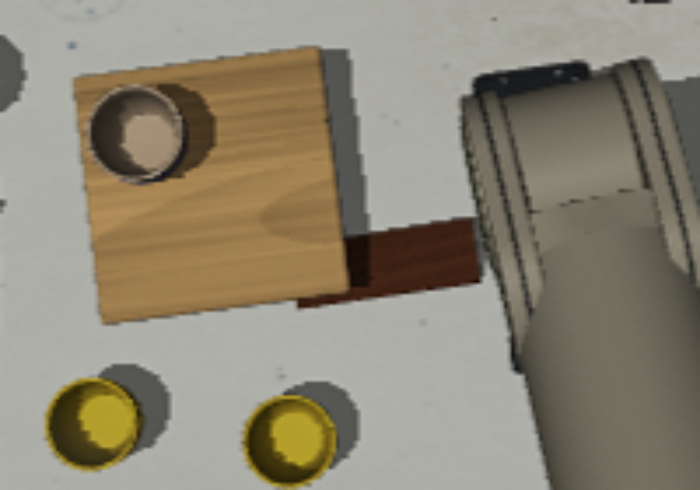

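The plinth has not moved noticeably (about 1 mm) and the cup is upright. The wedge lies under the foot, with its tip at top-crop pixel (298,303). Next I move over the corner.

arm_command([
  [0, [0.02, 0, 0], [0, 0, 0]],
  [0, [0.045, 0, 0], [0, 0, 0]],
  [0, [0.07, 0, 0], [0, 0, 0]],
  [0, [0.095, 0, 0], [0, 0, 0]],
  [0, [0.12, 0, 0.005], [0, 0, 0]],
  [0, [0.14, 0, 0.015], [0, 0, 0]],
  [0, [0.152, 0, 0.025], [0, 0, 0]],
  [0, [0.158, 0, 0.035], [0, 0, 0]],
  [0, [0.158, 0, 0.042], [0, 0, 0]],
  [0, [0.158, 0, 0.042], [0, 0, 0]],
])

```text
time: 9.82
ee_pos: [0.5271, 0.1484, 0.148]
eef_rot: [0.654, 0.756, -0.002, -0.001]
ft_force: [-0.7, 0.0, 0.3]
width: 0.0007
```

```bash
python3 - <<'E'
from h import *
s=read_state();print(s["time"],s["ee_pos"],s["width"],s["ft_force"])
c=camera("scene"); cv2.imwrite("pics/s7.png",cv2.resize(c["pixels"][180:320,170:310,::-1],None,fx=4.2,fy=4.2,interpolation=cv2.INTER_CUBIC))
E
```

```text
9.8167 [0.52705838 0.14837654 0.14795491] 0.0007436242943780502 [-0.71719553  0.03832368  0.32307845]
```

View pics/s7.png

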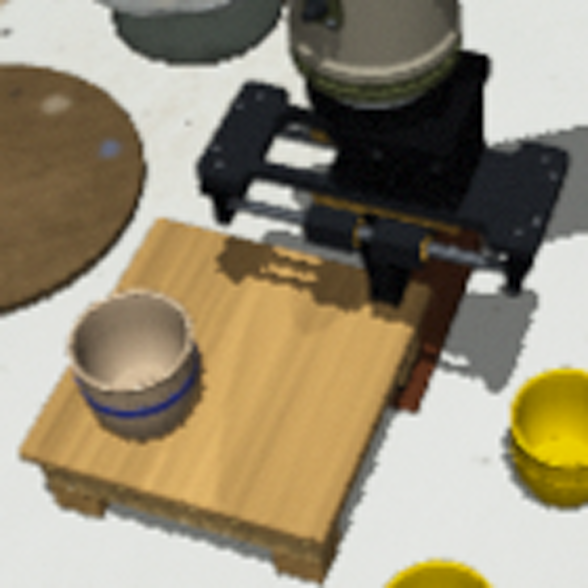

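The fingertips are at (390,300), just over the corner and clear of the cup. I lower slowly and watch the force.

arm_command([
  [0, [0, 0, 0.001], [0, 0, 0]],
  [0, [0, 0, 0.002], [0, 0, 0]],
  [0, [0, 0, 0.003], [0, 0, 0]],
  [0, [0, 0, 0.004], [0, 0, 0]],
  [0, [0, 0, 0.005], [0, 0, 0]],
  [0, [0, 0, 0.006], [0, 0, 0]],
  [0, [0, 0, 0.0065], [0, 0, 0]],
  [0, [0, 0, 0.007], [0, 0, 0]],
  [0, [0, 0, 0.007], [0, 0, 0]],
  [0, [0, 0, 0.007], [0, 0, 0]],
])

```text
time: 10.7
ee_pos: [0.5279, 0.1495, 0.1432]
eef_rot: [0.654, 0.756, -0.0, 0.0]
ft_force: [0.2, -0.1, -0.5]
width: 0.0006
```

arm_command([
  [0, [0, 0, 0.0003], [0, 0, 0]],
  [0, [0, 0, 0.0006], [0, 0, 0]],
  [0, [0, 0, 0.0009], [0, 0, 0]],
  [0, [0, 0, 0.0012], [0, 0, 0]],
  [0, [0, 0, 0.0015], [0, 0, 0]],
  [0, [0, 0, 0.0018], [0, 0, 0]],
  [0, [0, 0, 0.002], [0, 0, 0]],
  [0, [0, 0, 0.002], [0, 0, 0]],
  [0, [0, 0, 0.002], [0, 0, 0]],
  [0, [0, 0, 0.002], [0, 0, 0]],
])

```text
time: 11.53
ee_pos: [0.5279, 0.1495, 0.1421]
eef_rot: [0.654, 0.756, -0.0, 0.0]
ft_force: [-5.3, -2.0, 10.4]
width: 0.0007
```

Vertical force is 10.4 N with the tips at 72.1 mm, which is the nominal height, so the corner does not sink. I press slightly more and hold a second.

arm_command([
  [0, [0, 0, 0.0005], [0, 0, 0]],
  [0, [0, 0, 0.0005], [0, 0, 0]],
  [0, [0, 0, 0.0005], [0, 0, 0]],
  [0, [0, 0, 0.0005], [0, 0, 0]],
  [0, [0, 0, 0.0005], [0, 0, 0]],
  [0, [0, 0, 0.0005], [0, 0, 0]],
  [0, [0, 0, 0.0005], [0, 0, 0]],
  [0, [0, 0, 0.0005], [0, 0, 0]],
  [0, [0, 0, 0.0005], [0, 0, 0]],
  [0, [0, 0, 0.0005], [0, 0, 0]],
])

```text
time: 12.37
ee_pos: [0.5279, 0.1495, 0.142]
eef_rot: [0.654, 0.756, -0.0, 0.0]
ft_force: [-6.7, -2.0, 16.4]
width: 0.0009
```

```bash
python3 - <<'E'
from h import *
s=read_state();print(s["time"],s["ee_pos"],s["width"],s["ft_force"])
c=camera("scene"); cv2.imwrite("pics/s8.png",cv2.resize(c["pixels"][180:320,170:310,::-1],None,fx=4.2,fy=4.2,interpolation=cv2.INTER_CUBIC))
E
```

```text
12.3667 [0.52794336 0.149514   0.14203625] 0.0009170728667487525 [-6.65082554 -2.04858216 16.37022668]
```

View pics/s8.png

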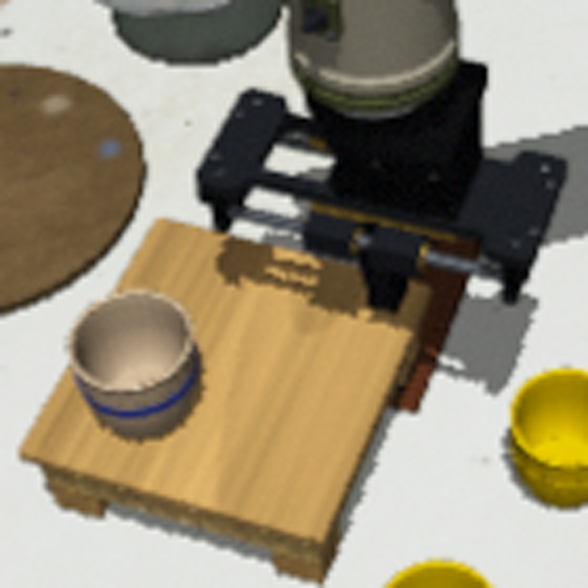

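The press held about 16 N with only 0.1 mm of extra sink. I lift off.

arm_command([
  [0, [0, 0, -0.002], [0, 0, 0]],
  [0, [0, 0, -0.006], [0, 0, 0]],
  [0, [0, 0, -0.015], [0, 0, 0]],
  [0, [0, 0, -0.03], [0, 0, 0]],
  [0, [-0.015, 0, -0.05], [0, 0, 0]],
  [0, [-0.035, 0, -0.07], [0, 0, 0]],
  [0, [-0.06, 0, -0.085], [0, 0, 0]],
  [0, [-0.085, 0, -0.095], [0, 0, 0]],
  [0, [-0.11, 0, -0.1], [0, 0, 0]],
  [0, [-0.12, 0, -0.1], [0, 0, 0]],
])

```text
time: 13.25
ee_pos: [0.5463, 0.027, 0.2426]
eef_rot: [0.656, 0.755, 0.0, 0.001]
ft_force: [0.3, -0.5, -1.2]
width: 0.0005
```

arm_command([
  [0, [-0.02, 0, 0], [0, 0, 0]],
  [0, [-0.04, 0, 0], [0, 0, 0]],
  [0, [-0.06, 0, 0], [0, 0, 0]],
  [0, [-0.08, 0, 0], [0, 0, 0]],
  [0, [-0.1, 0, 0], [0, 0, 0]],
  [0, [-0.1, 0, 0], [0, 0, 0]],
  [0, [-0.1, 0, 0], [0, 0, 0]],
  [0, [-0.1, 0, 0], [0, 0, 0]],
  [0, [-0.1, 0, 0], [0, 0, 0]],
  [0, [-0.1, 0, 0], [0, 0, 0]],
])

```text
time: 14.08
ee_pos: [0.5597, -0.0669, 0.2408]
eef_rot: [0.653, 0.757, 0.0, -0.0]
ft_force: [0.2, -0.8, 0.7]
width: 0.0005
```

```bash
python3 - <<'E'
from h import *
s=read_state();print(s["time"],s["ee_pos"],s["ft_force"])
c=camera("scene"); cv2.imwrite("pics/s9.png",cv2.resize(c["pixels"][180:320,170:310,::-1],None,fx=4.2,fy=4.2,interpolation=cv2.INTER_CUBIC))
c=camera("top"); cv2.imwrite("pics/t9.png",cv2.resize(c["pixels"][140:280,150:350,::-1],None,fx=3.5,fy=3.5))
im=c["pixels"].astype(int);hsv=cv2.cvtColor(c["pixels"],cv2.COLOR_RGB2HSV)
a,b=wedge(c); print(a,cast(c,b,.015))
m=((hsv[...,1]>70)&(im.sum(2)>260)).astype(np.uint8); k=np.zeros_like(m); k[145:240,165:256]=m[145:240,165:256]
p=max(cv2.findContours(k,cv2.RETR_EXTERNAL,cv2.CHAIN_APPROX_NONE)[0],key=cv2.contourArea); b=cv2.boxPoints(cv2.minAreaRect(p)); q=cast(c,b,.072);print(q.mean(0))
E
```

```text
14.0833 [ 0.55965713 -0.06690662  0.24081936] [ 0.15709962 -0.81490538  0.73085969]
665.0 [[0.54692156 0.18599939 0.015     ]
 [0.5685472  0.04062373 0.015     ]
 [0.51978515 0.03342868 0.015     ]
 [0.49823809 0.17843519 0.015     ]]
[0.58633686 0.22938767 0.072     ]
```

View pics/s9.png

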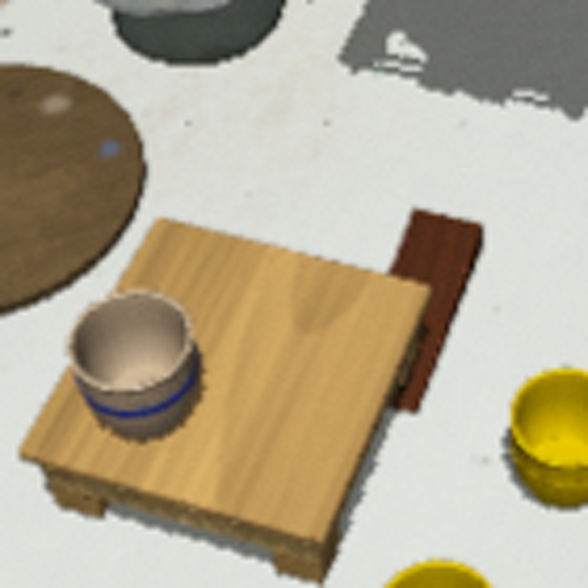

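View pics/t9.png

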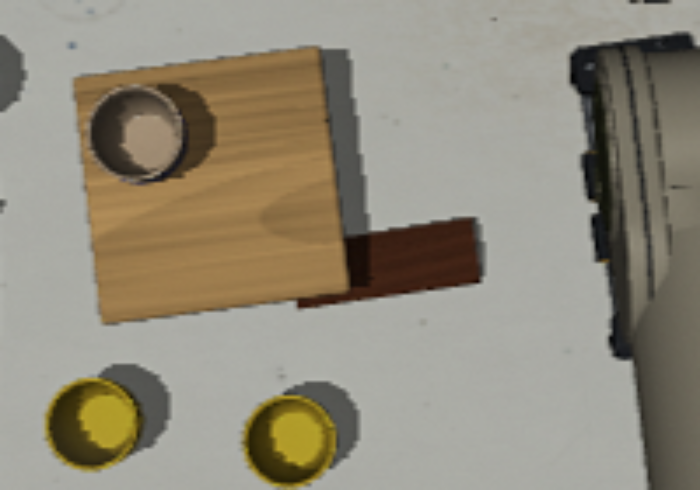

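Everything is as it was left: the wedge is under the foot, with its tip at top-crop pixel (298,303). The cup is upright at (138,134), and the gripper is clear. I hand the job in.

```bash
python3 - <<'E'
from bench import *
print(close_job())
E
```

```text
the job is handed in; nothing more can be done
None
```

I pushed the wedge in under the short foot until it was snug, pressed the corner to prove it, let go and handed the job in at about 14 s. No verdict is reported.

- **Wedge:** I turned it square to the plinth as I pushed with two fingertips on its thick end. The push rose to 5.6 N with the thin end roughly 35–40 mm past the foot's outer edge, and about 3 mm off the foot's middle sideways.
- **Press:** I pressed the corner with 10 N, then about 16 N, for roughly a second. The fingertips stayed at 72 mm, the plinth's level height, and sank only about 0.1 mm between the two readings. A side force of about 7 N also showed during the press, but nothing moved.
- **Last pictures:** The plinth was within about 1 mm of its starting place, the cup was upright, and the wedge had not shifted beyond the camera's measuring error. The gripper was clear of everything.

No check failed. I did not measure the timer, jar and dolphin again, but the arm's path stayed clear of them.

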